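# Open a tight jar in a one-handed ratchet clamp

## Robot

A 6-joint arm with a two-finger parallel gripper is mounted at the origin on a cart in front of the work surface, level with it; the furniture and walls round the work are solid. World frame = base frame: x ahead of the robot, y to its left, z up, the work surface at z = 0. Lengths are in mm, angles in degrees, forces in N, time in s.
With the tool pointing down it reaches from about 300 to 850 mm from the base axis. Payload 4.2 kg.
Tool frame: the origin (TCP) lies at the very end of the fingers, on their centre line; the grasp point (between the pads) lies 19 mm behind it; z points along the fingers, y is the line along which they close (so a half turn about z gives the same grasp; the last joint's range is limited). The gripper opens to 91 mm and grips with 3 to 60 N. Pads are 32 mm wide; open, the fingers measure 118 mm over their backs; the gripper's body (76 mm by 178 mm) begins 60 mm behind the grasp point.
Start: joints at [-1.146, 18.312, 89.639, -0, 72.044, -1.146], TCP at [575.016, 0, 213.976] pointing down, gripper open.
Joint ranges: [-177.97, 177.97], [-48.28, 115.42], [12.27, 149.76], [-77.06, 257.06], [2.81, 150.46], [-146.56, 146.56]. Speed limits (degrees/s): [147.25, 147.25, 180, 180, 180, 180].

## Interface

Orientations are given as [roll, pitch, yaw] about the fixed x, y, z axes, in that order (R = Rz(yaw) Ry(pitch) Rx(roll)).
In Python, from workcell import env, eyes gives the robot as it stands.
- The arm moves only by the tool send_rows, never from a script. Its argument "targets" is text: rows parted by semicolons, each of 7 numbers parted by spaces: the shift along the tool's x, y, z in m, then the turn, a rotation vector about the tool's x, y, z in degrees, then the opening in per cent of the stroke, from 0 (shut) to 100 (fully open). A call has 1 to 12 rows; each row is the pose to reach, as a shift and turn from the pose commanded when the call began, along the tool's axes at that moment; what a row does not reach only later rows make up. A row lasts 1/12 s, in which the tool goes at most 41.7 mm and 7.16 degrees, less where a joint would pass 70% of its speed; a pose out of reach is approached as far as the arm can. A call with a gripper value outside its range is refused whole. The fingers move at their own pace and stop on an object; "grip_force" is the grip in N (left out, the last holds). Time passes only in rows, so rows that repeat a pose let the fingers close. It gives the time, the measured TCP pose, the force, the opening and the grip force at its end, in the units of the state.
- env.state(): the state, without advancing time (a new reading comes with each control period).
- eyes.grab_frame(name): name is "scene" or "side" or "wrist"; returns a dict with "image" (400x640x3 uint8, blue, green, red), "fovy" (degrees; the focal length in pixels is half the picture's height over the tangent of half this angle, whatever the lens; pixels are square), "cx", "cy" (the principal point, pixels), "eye" and "attitude" of the camera in the world. Camera axes: x right, y up, looking along -z (the intrinsics and any distortion apply to the point x, -y, -z); pixel columns grow to the right and rows downward; lengths in mm; the calibration is good to about 2 mm. A picture is of the moment at which its call begins. There is no depth.
- env.job_done(): hands the job in; it is judged then, once.
The state is a dict: "time_s": time; "qpos": joint angles; "qvel": joint speeds; "effort": joint torques, N m; "ee_pos": TCP position; "ee_rot": TCP orientation; "force": force on the tool from outside, world axes, zero at the start; "torque": the same for the moment, N m; "gripper_width": finger opening in mm; "gripper_force": force on a finger pad.
Only numpy, scipy, OpenCV 4.12 (cv2) and the standard library are available. Lean on these libraries where they do the work, as an engineer would, in place of code of your own. Each camera call takes 0.05 s, during which the arm holds its last target. There are 200 camera calls.

## Task

The lid of the white storage jar sits too tight to be pulled off while the jar stands loose. Close the handles of the bench clamp click by click until its ratchet grips the jar firmly by itself, without over-tightening, then pull the lid straight off and stand it on the small plate, knob up. Finally press the sprung handle down out of its ratchet teeth and let it swing all the way open, so that the open jar is left standing free where it is. Leave the other things alone.

Things in the scene. Friction and masses are not known exactly. Their poses are not given: they have to be found in the camera images.
- clamp: One-handed bench clamp, fixed: wooden board 150 x 236 mm, its top 18 mm above the worktop, and a flat steel scissor mechanism above it. Origin on the pivot's axis at worktop level, z up; jaws lie to its +y, the two black handles to -y. Fixed half: jaw (rubber V pad on a screw, set differently by up to 20 mm) at -x, handle at +x. Moving half: jaw at +x, handle at -x.
- fixed_grip (a point): Middle of the top of the fixed half's black grip (20 mm wide, 70 mm long along clamp y), 60.5 mm above the worktop. It cannot move. With the handle at 0.30 the two grips stand 80 mm apart, centre to centre.
- handle (a joint): Moving handle about the pivot, rad. 0: open, at its stop; a spring (2 N at the grip) returns it there. It grows as the moving grip is pushed to clamp +x. Ratchet: ten teeth 0.04 apart click at about 0.12, 0.16 ... 0.48 (1 to 2 N more each) and then hold it up to 0.01 lower. Jaws meet the jar between 0.06 and 0.32; each further tooth adds about 6 N at the jar, 4 N at the grip.
- grip: Moving handle: shank and black grip (20 mm wide, 70 long, 13 thick, top 51.5 mm above the worktop). Origin on the pivot's axis at worktop level. Springy downwards: 5 mm down at the grip (6 to 9 N) frees its tooth, a stop comes at 12 mm. Held down it can be swung open; let up before it is open past all teeth, it catches again. More than 30 N harms it.
- grip_top (a point): Place to press: on top of the moving grip, middle of its width, 145 mm from the pivot, 35 mm from either end of the grip, which lies along clamp y at 0.30. With the handle at 0 it lies at clamp x -79, y -122, z 51.5 mm; at angle a that point is turned by +a about the pivot. Push the grip to close from its outer (-x) side.
- jaw: Moving jaw: steel arm and flat rubber pad, 42 mm long, 32 to 66 mm above the worktop. Origin on the pivot's axis at worktop level; turns with the handle till it meets the jar, then lags as the arm bends. 8 to 17 N on the jar (a last push of 9 to 13 N on the grip, along its path) hold it firmly, less lets it slip as the lid is drawn, over 20 N may crack it.
- jar: White ceramic storage jar, round, 66 mm across, 86 mm high, 0.24 to 0.39 kg, standing loose on the clamp's board between the open jaws, 88 mm from the pivot. Origin in the centre of its underside, z up. Clamping pushes it up to 24 mm towards the V pad.
- lid: Wooden push-fit lid with rubber seal: plug 45 mm wide, 14 mm deep in the jar; disc 70 mm wide, 10 mm thick, on the rim; round knob 24 mm wide, 30 mm high on top, to take it by. Origin in the centre of the plug's underside, z up: 72 mm above the jar's underside when home. It takes a straight pull of about 8 to 14 N over 12 mm.
- plate: Small round plate, 189 mm wide, rim 18 mm high; its flat middle, 120 mm wide, lies 8 mm above the worktop. Origin in the centre of its underside. It stands left or right of the clamp; a tin stands on the other side.
- tin: Round fish tin, 86 mm wide, 40 mm high; leave it alone.
- spoon: Teaspoon, 137 mm long; leave it alone.
- peeler: Vegetable peeler, 170 mm long; leave it alone.
- garlic: Garlic bulb, 56 mm; leave it alone.
- salt: Salt shaker, 44 mm wide, 90 mm high; leave it alone.
- lemon: Lemon, 72 mm; leave it alone.
Things that resemble listed ones, but are neither listed nor needed, are in the scene too. What is shaped like the lid but red is not meant.

How it is judged:
By the outcome, as a careful person would: the job done as asked, in the order asked, and still so for the second after the job is handed in, with the robot touching nothing.
It also fails if it takes over 72 s, if anything falls off the work surface, if the arm or the gripper's body presses on something with over 40 N, if the wrist force passes 120 N, or if a joint passes its speed limit or range.

## Working session

There is one attempt and no reset: what is moved stays moved. The work goes in short steps, Python scripts to look and compute and a tool call to move; the robot and the scene stay as the last step left them, time stands still between calls to the robot, and variables do not carry over. Pictures are saved under pics/ and viewed, at most 10 in all, crops included, and the job is handed in when it is done.

Besides the shell and the picture viewer there is one more tool, called after "Emit:" as name(argument=value, ...) on one line, values as JSON. send_rows: Moves the arm, as the interface text tells. Its arguments: {"type":"object","properties":{"targets":{"type":"string"},"grip_force":{"type":"number"}},"required":["targets"]}

```bash
ls; mkdir -p pics
cat > h.py <<'E'
import numpy as np, cv2
from workcell import env, eyes
def grab(n,fn=None):
    f=eyes.grab_frame(n)
    if fn: cv2.imwrite('pics/'+fn,f['image'])
    return f
E
python3 - <<'E'
from h import *
for n in ['scene','side','wrist']:
    f=grab(n,n+'0.png'); print(n,{k:v for k,v in f.items() if k!='image'})
print(env.state())
a=cv2.imread('pics/scene0.png');b=cv2.imread('pics/side0.png')
E
```

```text
pics
scene {'fovy': 47.11007929281812, 'cx': 318.2714146628251, 'cy': 201.27346321614047, 'eye': array([-328.88277858,  979.92961957,  933.57887955]), 'attitude': array([  56.65637924,   -0.39022487, -134.15340034])}
side {'fovy': 42.38864688892531, 'cx': 318.5847693124728, 'cy': 203.16301440218137, 'eye': array([  288.91951568, -1131.19969977,   868.95599992]), 'attitude': array([ 58.11303023,   0.83056905, -13.93178337])}
wrist {'fovy': 69.63489601837365, 'cx': 320.3504872355862, 'cy': 199.9469493797552, 'eye': array([574.9799007 ,  69.49411606, 384.12550873]), 'attitude': array([-1.42098802e+01,  5.51505984e-02, -7.62211225e-03])}
{'time_s': 0.15, 'qpos': array([-1.14695587e+00,  1.83422776e+01,  8.96885278e+01, -8.17806036e-04,
        7.20436037e+01, -1.14554563e+00]), 'qvel': array([-0.01400649, -0.20904814, -0.21467939,  0.12012287,  0.03753184,
       -0.04866036]), 'effort': array([-5.72294630e-04, -4.12774551e+01, -2.32154489e+01,  7.26667210e-02,
        4.33494255e-02, -9.00343002e-05]), 'ee_pos': array([ 5.74635468e+02, -6.93343695e-03,  2.13335282e+02]), 'ee_rot': array([-1.79925590e+02, -7.10116034e-04,  8.99988419e+01]), 'force': array([-0.85446026,  0.42930243,  0.21679046]), 'torque': array([-0.03112934, -0.03618684, -0.03694698]), 'gripper_force': 0.0, 'gripper_width': 91.07600497957831}
```

View pics/scene0.png

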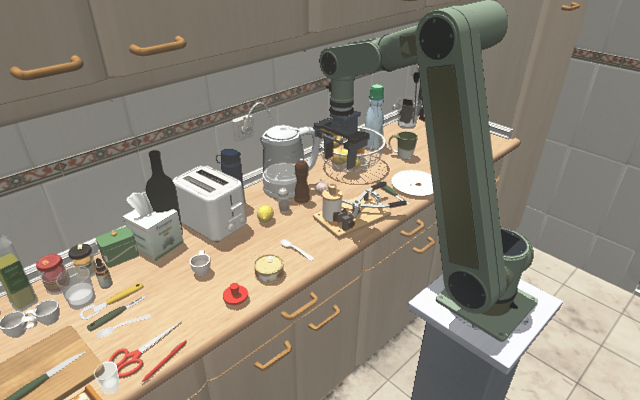

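View pics/side0.png

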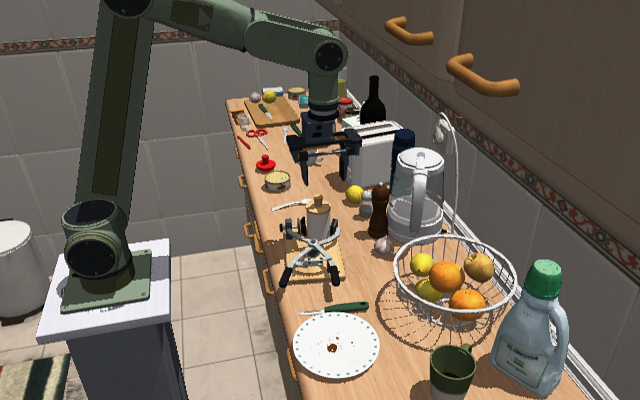

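View pics/wrist0.png

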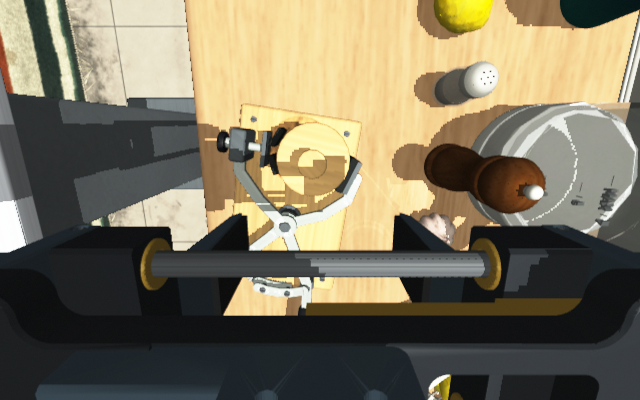

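The wrist view shows the clamp: pivot at about (285,225), lid knob (312,162), board's far corners (243,104) and (362,122). The plate is towards -y (side view (336,345)). The tin and the red lid lie towards +y. Next I measure.

```bash
cat >> h.py <<'E'
from scipy.spatial.transform import Rotation as Ro
def rot(a): return Ro.from_euler('xyz',a,degrees=True).as_matrix()
def foc(f): return 200/np.tan(np.radians(f['fovy']/2))
def ray(f,p,z):
    F=foc(f); d=rot(f['attitude'])@np.array([(p[0]-f['cx'])/F,-(p[1]-f['cy'])/F,-1.])
    e=np.array(f['eye']); return e+d*(z-e[2])/d[2]
def proj(f,P):
    c=rot(f['attitude']).T@(np.array(P,float)-f['eye']); F=foc(f)
    return np.array([f['cx']+F*c[0]/-c[2], f['cy']-F*c[1]/-c[2]])
E
python3 - <<'E'
from h import *
f=grab('wrist'); s=grab('side')
r=lambda *a: np.round(ray(*a),1)
A=r(f,(243,104),18);B=r(f,(362,122),18)
print('corners',A,B,np.linalg.norm(A-B),np.degrees(np.arctan2(*(B-A)[1::-1])))
for z in (45,55,65): print('pivot',z,r(f,(285,226),z))
print('knob',r(f,(312,162),144),'disc',r(f,(313,158),114))
print('plate',r(s,(336,345),10))
print('side knob',r(s,(318,197),144))
im=s['image'];hsv=cv2.cvtColor(im,cv2.COLOR_BGR2HSV)
m=((hsv[...,1]<40)&(hsv[...,2]>190)).astype(np.uint8); 
n,l,st,c=cv2.connectedComponentsWithStats(m)
for i in range(1,n):
    if st[i,4]>800: print(st[i],c[i])
c=cv2.resize(s['image'][180:300,240:380],None,fx=4.5,fy=4.5,interpolation=cv2.INTER_CUBIC);cv2.imwrite('pics/sc.png',c)
E
```

```text
corners [481.   96.7  18. ] [625.9  75.6  18. ] 146.42820766505338 -8.285045170037924
pivot 45 [530.7 -49.9  45. ]
pivot 55 [532.  -46.4  55. ]
pivot 65 [533.3 -42.8  65. ]
knob [567.9  41.3 144. ] disc [567.9  41.5 114. ]
plate [ 504.8 -367.5   10. ]
side knob [565.4  33.6 144. ]
[393 214 129  99 937] [460.28708645 268.00213447]
[  35  254  134   83 3255] [ 97.22242704 307.32534562]
[ 293  310   87   68 4398] [335.53296953 344.11459754]
```

View pics/sc.png

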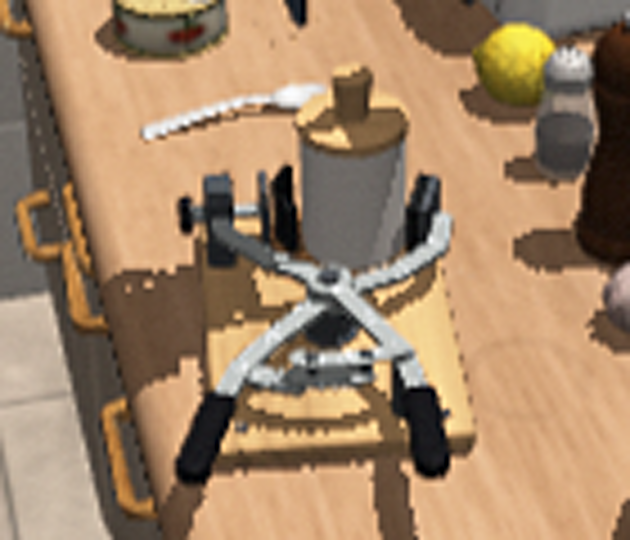

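The side crop shows the clamp open, with the moving grip at the left (205,435 in the crop) and the fixed grip at the right. I'll move back over the handles for a close look.

Emit:
send_rows(targets="-0.04 -0.015 0 0 0 2 100; -0.08 -0.03 0 0 0 4 60; -0.12 -0.05 0 0 0 6 0; -0.16 -0.065 0 0 0 8 0; -0.2 -0.08 0 0 0 8.3 0; -0.23 -0.09 0 0 0 8.3 0; -0.23 -0.09 0 0 0 8.3 0; -0.23 -0.09 0 0 0 8.3 0", grip_force=30)

```text
time_s: 0.92
ee_pos: [484.2, -231.6, 213.8]
ee_rot: [-180.0, -0.0, 81.5]
force: [1.0, 0.0, -0.9]
gripper_width: 47.2
gripper_force: 0.0
```

Run:
```python
from h import *
import pickle
f=grab('wrist','w1.png'); pickle.dump(f,open('w1.pkl','wb')); s=env.state(); print(s['ee_pos'],s['ee_rot'],s['force'],s['gripper_width'],s['time_s'])
```

```text
[ 484.76389457 -230.28361996  213.85394099] [-1.79996473e+02 -4.50994221e-02  8.15881219e+01] [ 0.0034997  -0.03299444  0.30141899] 43.43347278970222 0.9667
```

View pics/w1.png

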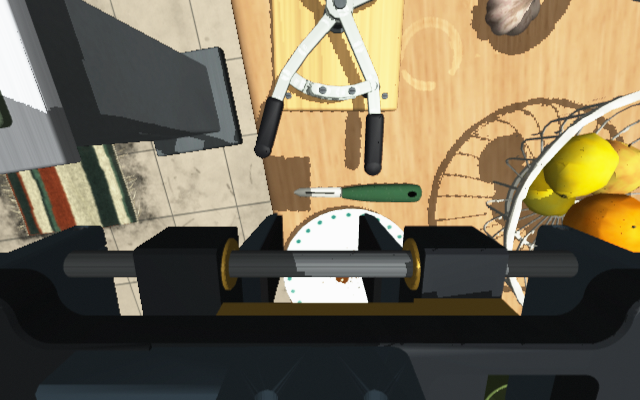

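The moving grip runs (275,98)–(264,157), the fixed grip (374,113)–(373,174), and the pivot is at about (340,4).

Run:
```python
from h import *
import pickle
f=pickle.load(open('w1.pkl','rb')); im=f['image']
m=(im.max(2)<70).astype(np.uint8)
G=[]
for (x0,y0,x1,y1),z in (((250,90,292,165),51.5),((355,105,395,182),60.5)):
    q=np.zeros_like(m);q[y0:y1,x0:x1]=m[y0:y1,x0:x1]
    c=max(cv2.findContours(q,0,1)[0],key=cv2.contourArea)
    W=np.array([ray(f,p,z)[:2] for p in c[:,0].astype(float)],np.float32)
    R=cv2.minAreaRect(W); print(cv2.minAreaRect(c),R); G.append(np.array(R[0]))
pv=[ray(f,(340,4),z)[:2] for z in (45,60)];print('pivot',pv)
print(G)
# clamp pose from two grips: moving at a0=0, fixed (40.6,-140)
M=np.array([-79,-122.]);Fx=np.array([40.6,-139.9])
d=G[1]-G[0];e=Fx-M; yaw=np.arctan2(d[1],d[0])-np.arctan2(e[1],e[0]); print('yaw',np.degrees(yaw),np.linalg.norm(d),np.linalg.norm(e))
c,s=np.cos(yaw),np.sin(yaw);Rm=np.array([[c,-s],[s,c]])
print('pivot est',G[0]-Rm@M,G[1]-Rm@Fx)
print('knob in clamp',Rm.T@(np.array([568,41])-(G[0]-Rm@M)))
for p in ((340,215),):print('plate?',ray(f,p,18))
```

```text
((267.7691955566406, 127.84615325927734), (18.067394256591797, 61.218650817871094), 15.255118370056152) ((435.7419738769531, -155.57955932617188), (67.31610107421875, 19.74431800842285), 63.11466979980469)
((373.0580139160156, 143.89779663085938), (17.134180068969727, 60.54777526855469), 3.012787342071533) ((549.8770751953125, -190.26608276367188), (65.45699310302734, 18.86817169189453), 81.37748718261719)
pivot [array([533.47806733, -43.13572065]), array([531.7624966, -48.4243212])]
[array([ 435.74197388, -155.57955933]), array([ 549.8770752 , -190.26608276])]
yaw -8.392400948492764 119.28946416650716 120.93208838021445
pivot est [531.70214034 -46.41616595] [530.13049206 -45.93853011]
knob in clamp [23.1506226  91.77782607]
plate? [ 503.89641928 -279.02255961   18.        ]
```

```bash
cat >> h.py <<'E'
PV=np.array([531.3,-46.3]); YAW=np.radians(-8.4)
def R2(t): c,s=np.cos(t),np.sin(t); return np.array([[c,-s],[s,c]])
def grip(a): return PV+R2(YAW+a)@np.array([-79,-122.])
def nrm(a): return R2(YAW+a-0.3)@np.array([1.,0])
def pushpose(a,gap=0,z=36):  # x,y,z,yaw
    p=grip(a)-nrm(a)*(23.5+gap); return np.array([*p,z,90+np.degrees(YAW+a-0.3)])
def rel(cmd,t):
    cmd=np.array(cmd,float);t=np.array(t,float)
    y=np.radians(cmd[3]);d=t[:3]-cmd[:3]
    return np.round([(d[0]*np.cos(y)+d[1]*np.sin(y))/1e3,(d[0]*np.sin(y)-d[1]*np.cos(y))/1e3,-d[2]/1e3,0,0,cmd[3]-t[3]],4)
E
python3 - <<'E'
from h import *
cmd=[485,-230,213.98,81.7]
for z in (120,36): print(rel(cmd,pushpose(0,12,z)),pushpose(0,12,z))
c0=pushpose(0,12)
for a in (0,.04,.08,.12): print(a,rel(c0,pushpose(a,0)))
E
```

```text
[ 0.0771 -0.0938  0.094   0.      0.     17.2887] [ 403.30728601 -140.11791674  120.           64.41126615]
[ 0.0771 -0.0938  0.178   0.      0.     17.2887] [ 403.30728601 -140.11791674   36.           64.41126615]
0 [ 0.     0.012 -0.     0.     0.     0.   ]
0.04 [-0.0024  0.0176 -0.      0.      0.     -2.2918]
0.08 [-0.0046  0.0234 -0.      0.      0.     -4.5837]
0.12 [-6.5000e-03  2.9200e-02 -0.0000e+00  0.0000e+00  0.0000e+00 -6.8755e+00]
```

Emit:
send_rows(targets="0.03 -0.035 0.02 0 0 6 0; 0.06 -0.07 0.05 0 0 12 0; 0.077 -0.094 0.08 0 0 17.3 0; 0.077 -0.094 0.11 0 0 17.3 0; 0.077 -0.094 0.14 0 0 17.3 0; 0.077 -0.094 0.165 0 0 17.3 0; 0.077 -0.094 0.178 0 0 17.3 0; 0.077 -0.094 0.178 0 0 17.3 0; 0.077 -0.094 0.178 0 0 17.3 0")

```text
time_s: 1.72
ee_pos: [403.4, -139.1, 35.8]
ee_rot: [-179.9, -0.0, 64.5]
force: [-0.3, 1.0, 0.8]
gripper_width: 0.1
gripper_force: 0.0
```

Run:
```python
from h import *
f=grab('wrist','w2.png');s=env.state(); print(s['ee_pos'],s['ee_rot'],s['force'],s['gripper_width'],s['time_s'])
```

```text
[ 404.096227   -139.64263798   36.55258622] [ 1.79934977e+02 -1.61022475e-02  6.44921895e+01] [1.19959517 0.07759518 0.10888314] 0.6150518269203573 1.7667
```

View pics/w2.png

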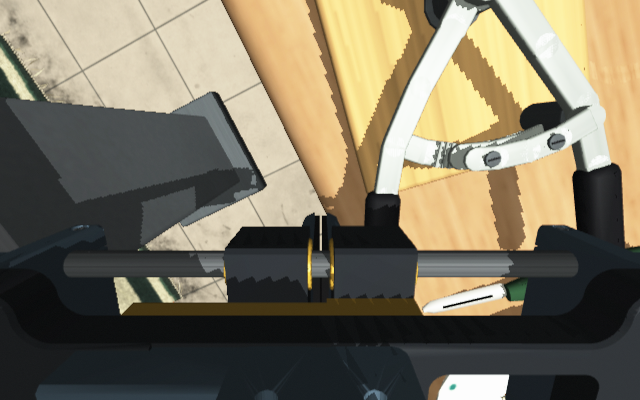

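The picture shows the closed fingers just left of the moving grip (380,210) with a small gap. Now I push to close.

Emit:
send_rows(targets="0 0.006 0 0 0 0 0; 0 0.012 0 0 0 0 0; -0.0012 0.0148 0 0 0 -1.15 0; -0.0024 0.0176 0 0 0 -2.3 0; -0.0035 0.0205 0 0 0 -3.4 0; -0.0046 0.0234 0 0 0 -4.6 0; -0.0056 0.0263 0 0 0 -5.7 0; -0.0056 0.0263 0 0 0 -5.7 0; -0.0056 0.0263 0 0 0 -5.7 0")

```text
time_s: 2.52
ee_pos: [424.2, -156.7, 35.9]
ee_rot: [-180.0, 0.0, 70.1]
force: [-1.8, 0.7, 1.9]
gripper_width: 0.3
gripper_force: 1.0
```

```bash
cat >> h.py <<'E'
def status(n=3):
    F=[]
    for i in range(n): eyes.grab_frame('wrist'); s=env.state(); F.append(s['force'])
    F=np.mean(F,0); p=s['ee_pos']; yaw=s['ee_rot'][2]
    # angle estimate assuming contact: solve
    a=np.linspace(-.1,.6,1401); A=[(p[:2]-pushpose(t)[:2])@nrm(t) for t in a]
    i=np.argmin(np.abs(A)); t=a[i]
    print('t',s['time_s'],'pos',p.round(1),'yaw',yaw.round(1),'F',F.round(1),'push',np.round(-F[:2]@nrm(t),1),'a',t.round(3))
E
python3 - <<'E'
from h import *
status()
c0=pushpose(.10,0)
for a in (.11,.12,.13,.14,.15,.16,.17,.18,.19,.20,.21,.22,.23,.24,.25): print(a,rel(c0,pushpose(a,0)))
E
```

```text
t 2.6667 pos [ 424.2 -156.7   35.9] yaw 70.1 F [-1.8  0.5  1.6] push 1.9 a 0.098
0.11 [-0.0006  0.0014 -0.      0.      0.     -0.573 ]
0.12 [-0.0012  0.0028 -0.      0.      0.     -1.1459]
0.13 [-0.0018  0.0042 -0.      0.      0.     -1.7189]
0.14 [-0.0024  0.0056 -0.      0.      0.     -2.2918]
0.15 [-0.003   0.0071 -0.      0.      0.     -2.8648]
0.16 [-0.0035  0.0085 -0.      0.      0.     -3.4377]
0.17 [-0.0041  0.0099 -0.      0.      0.     -4.0107]
0.18 [-0.0046  0.0114 -0.      0.      0.     -4.5837]
0.19 [-5.1000e-03  1.2800e-02 -0.0000e+00  0.0000e+00  0.0000e+00 -5.1566e+00]
0.2 [-5.6000e-03  1.4300e-02 -0.0000e+00  0.0000e+00  0.0000e+00 -5.7296e+00]
0.21 [-6.1000e-03  1.5700e-02 -0.0000e+00  0.0000e+00  0.0000e+00 -6.3025e+00]
0.22 [-6.5000e-03  1.7200e-02 -0.0000e+00  0.0000e+00  0.0000e+00 -6.8755e+00]
0.23 [-7.0000e-03  1.8700e-02 -0.0000e+00  0.0000e+00  0.0000e+00 -7.4485e+00]
0.24 [-7.4000e-03  2.0100e-02 -0.0000e+00  0.0000e+00  0.0000e+00 -8.0214e+00]
0.25 [-7.8000e-03  2.1600e-02 -0.0000e+00  0.0000e+00  0.0000e+00 -8.5944e+00]
```

Emit:
send_rows(targets="-0.0006 0.0014 0 0 0 -0.6 0; -0.0012 0.0028 0 0 0 -1.15 0; -0.0018 0.0042 0 0 0 -1.7 0; -0.0024 0.0056 0 0 0 -2.3 0; -0.0024 0.0056 0 0 0 -2.3 0; -0.0024 0.0056 0 0 0 -2.3 0")

```text
time_s: 3.17
ee_pos: [427.0, -159.8, 35.3]
ee_rot: [-179.7, -0.1, 72.4]
force: [-3.4, 3.8, 1.6]
gripper_width: 0.4
gripper_force: 2.8
```

Run:
```python
from h import *
status(2)
c0=pushpose(.14,0)
for a in (.15,.16,.17,.18): print(a,rel(c0,pushpose(a,0)))
c0=pushpose(.18,0)
for a in (.19,.20,.21,.22): print(a,rel(c0,pushpose(a,0)))
```

```text
t 3.2667 pos [ 427.  -159.8   35.4] yaw 72.4 F [-4.5  3.8  1.2] push 5.5 a 0.124
0.15 [-0.0006  0.0014 -0.      0.      0.     -0.573 ]
0.16 [-0.0012  0.0028 -0.      0.      0.     -1.1459]
0.17 [-0.0018  0.0042 -0.      0.      0.     -1.7189]
0.18 [-0.0024  0.0056 -0.      0.      0.     -2.2918]
0.19 [-0.0006  0.0014 -0.      0.      0.     -0.573 ]
0.2 [-0.0012  0.0028 -0.      0.      0.     -1.1459]
0.21 [-0.0018  0.0042 -0.      0.      0.     -1.7189]
0.22 [-0.0024  0.0056 -0.      0.      0.     -2.2918]
```

Emit:
send_rows(targets="-0.0006 0.0014 0 0 0 -0.6 0; -0.0012 0.0028 0 0 0 -1.15 0; -0.0012 0.0028 0 0 0 -1.15 0; -0.0012 0.0028 0 0 0 -1.15 0")

```text
time_s: 3.6
ee_pos: [429.5, -162.0, 35.2]
ee_rot: [-179.8, -0.0, 73.6]
force: [-4.7, 1.7, -0.1]
gripper_width: 0.3
gripper_force: 2.5
```

```bash
sed -i "s/print('t',s/pd=R2(YAW+t)@np.array([122,-79])\/145.3\n    print('path',np.round(-F[:2]@pd,1),'t',s/" h.py
python3 - <<'E'
from h import *
status(2); grab('side'); c=grab('side')['image'][170:290,240:390]; cv2.imwrite('pics/sc2.png',cv2.resize(c,None,fx=5,fy=5,interpolation=cv2.INTER_CUBIC))
E
```

```text
path 5.2 t 3.7 pos [ 429.4 -162.    35.3] yaw 73.6 F [-4.3  2.8  0.2] push 5.0 a 0.145
```

View pics/sc2.png

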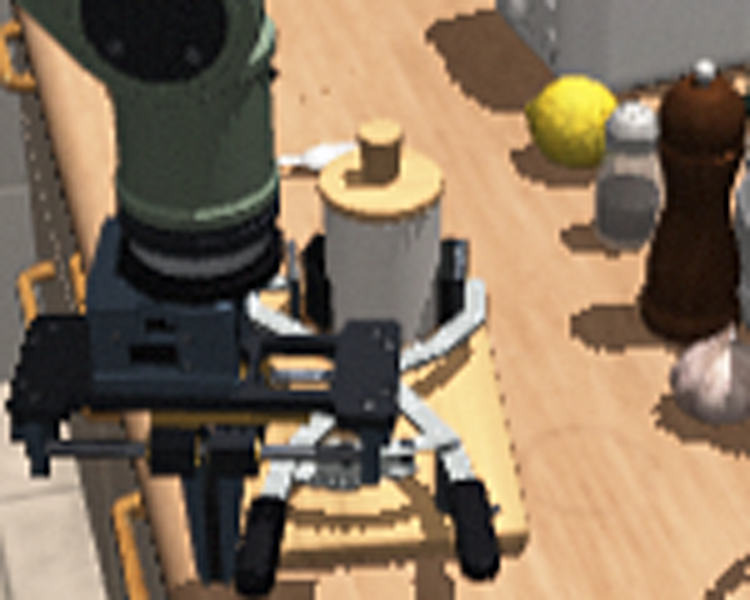

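The jar has moved slightly towards the V pad, and the pad gaps at crop (322,280) and (440,270) are nearly closed. I'll go on by small steps.

Emit:
send_rows(targets="-0.0006 0.0014 0 0 0 -0.6 0; -0.0012 0.0028 0 0 0 -1.15 0; -0.0012 0.0028 0 0 0 -1.15 0; -0.0012 0.0028 0 0 0 -1.15 0")

```text
time_s: 4.13
ee_pos: [431.4, -163.8, 35.1]
ee_rot: [-179.7, -0.1, 74.7]
force: [-4.4, 2.6, -0.4]
gripper_width: 0.4
gripper_force: 2.8
```

Run:
```python
from h import *
status(3)
```

```text
path 5.5 t 4.2833 pos [ 431.4 -163.7   35.2] yaw 74.7 F [-4.8  2.8  0.1] push 5.4 a 0.162
```

Emit:
send_rows(targets="-0.0006 0.0014 0 0 0 -0.6 0; -0.0012 0.0028 0 0 0 -1.15 0; -0.0012 0.0028 0 0 0 -1.15 0; -0.0012 0.0028 0 0 0 -1.15 0")

```text
time_s: 4.62
ee_pos: [433.9, -165.8, 35.2]
ee_rot: [-179.7, -0.0, 75.9]
force: [-4.1, 2.8, 0.8]
gripper_width: 0.6
gripper_force: 2.7
```

Run:
```python
from h import *
status(3)
```

```text
path 5.2 t 4.7667 pos [ 433.9 -165.8   35.2] yaw 75.9 F [-4.7  2.4 -0.4] push 5.1 a 0.184
```

Emit:
send_rows(targets="-0.0006 0.0014 0 0 0 -0.6 0; -0.0012 0.0028 0 0 0 -1.15 0; -0.0012 0.0028 0 0 0 -1.15 0; -0.0012 0.0028 0 0 0 -1.15 0")

```text
time_s: 5.1
ee_pos: [435.4, -167.2, 35.0]
ee_rot: [-179.6, -0.1, 77.0]
force: [-6.1, 3.0, 1.3]
gripper_width: 0.4
gripper_force: 3.6
```

Run:
```python
from h import *
status(3)
c0=pushpose(.22,0)
for a in (.23,.24,.25,.26): print(a,rel(c0,pushpose(a,0)))
```

```text
path 7.2 t 5.25 pos [ 435.4 -167.2   35. ] yaw 77.0 F [-6.4  3.4  1.2] push 7.0 a 0.196
0.23 [-0.0006  0.0014 -0.      0.      0.     -0.573 ]
0.24 [-0.0012  0.0028 -0.      0.      0.     -1.1459]
0.25 [-0.0018  0.0042 -0.      0.      0.     -1.7189]
0.26 [-0.0024  0.0056 -0.      0.      0.     -2.2918]
```

Emit:
send_rows(targets="-0.0006 0.0014 0 0 0 -0.6 0; -0.001 0.0029 0 0 0 -1.15 0; -0.001 0.0029 0 0 0 -1.15 0; -0.001 0.0029 0 0 0 -1.15 0")

```text
time_s: 5.58
ee_pos: [437.0, -168.5, 34.7]
ee_rot: [-179.5, -0.1, 78.2]
force: [-8.3, 3.7, 1.9]
gripper_width: 0.5
gripper_force: 4.3
```

Run:
```python
from h import *
status(3)
```

```text
path 8.8 t 5.7333 pos [ 437.  -168.5   34.8] yaw 78.2 F [-8.1  3.5  1.6] push 8.7 a 0.209
```

Emit:
send_rows(targets="-0.0006 0.0014 0 0 0 -0.6 0; -0.0006 0.0014 0 0 0 -0.6 0; -0.0006 0.0014 0 0 0 -0.6 0")

```text
time_s: 5.98
ee_pos: [438.7, -169.7, 34.9]
ee_rot: [-179.5, -0.1, 78.8]
force: [-7.2, 3.2, 2.1]
gripper_width: 0.3
gripper_force: 4.1
```

Run:
```python
from h import *
status(3)
```

```text
path 7.5 t 6.1333 pos [ 438.7 -169.7   35. ] yaw 78.8 F [-7.2  2.4  1.9] push 7.6 a 0.223
```

Emit:
send_rows(targets="-0.0006 0.0014 0 0 0 -0.6 0; -0.0006 0.0014 0 0 0 -0.6 0; -0.0006 0.0014 0 0 0 -0.6 0")

```text
time_s: 6.38
ee_pos: [439.0, -170.1, 34.7]
ee_rot: [-179.4, -0.1, 79.4]
force: [-9.2, 2.9, 2.5]
gripper_width: 0.4
gripper_force: 4.8
```

Run:
```python
from h import *
status(3)
```

```text
path 9.6 t 6.5333 pos [ 439.  -170.1   34.7] yaw 79.4 F [-9.   3.6  1.9] push 9.5 a 0.226
```

Emit:
send_rows(targets="-0.0006 0.0014 0 0 0 -0.6 0; -0.0006 0.0014 0 0 0 -0.6 0; -0.0006 0.0014 0 0 0 -0.6 0")

```text
time_s: 6.78
ee_pos: [439.8, -170.8, 34.5]
ee_rot: [-179.4, -0.1, 80.0]
force: [-9.7, 3.9, 1.6]
gripper_width: 0.6
gripper_force: 5.1
```

Run:
```python
from h import *
status(3)
```

```text
path 9.9 t 6.9333 pos [ 439.8 -170.8   34.5] yaw 80.0 F [-9.4  3.5  1.9] push 9.9 a 0.232
```

Emit:
send_rows(targets="-0.0006 0.0014 0 0 0 -0.6 0; -0.0006 0.0014 0 0 0 -0.6 0; -0.0006 0.0014 0 0 0 -0.6 0")

```text
time_s: 7.18
ee_pos: [440.6, -171.5, 34.4]
ee_rot: [-179.3, -0.2, 80.6]
force: [-10.7, 4.7, 0.6]
gripper_width: 0.1
gripper_force: 5.4
```

Run:
```python
from h import *
status(2)
```

```text
path 11.1 t 7.2833 pos [ 440.6 -171.5   34.4] yaw 80.6 F [-10.6   3.6   2.3] push 11.1 a 0.239
```

Emit:
send_rows(targets="-0.0006 0.0014 0 0 0 -0.6 0; -0.0006 0.0014 0 0 0 -0.6 0; -0.0006 0.0014 0 0 0 -0.6 0")

```text
time_s: 7.53
ee_pos: [441.5, -172.1, 34.3]
ee_rot: [-179.3, -0.2, 81.2]
force: [-10.4, 4.9, 1.8]
gripper_width: 0.6
gripper_force: 5.8
```

Run:
```python
from h import *
status(2)
```

```text
path 11.7 t 7.6333 pos [ 441.4 -172.1   34.3] yaw 81.2 F [-11.1   4.    2.3] push 11.7 a 0.246
```

Emit:
send_rows(targets="-0.0004 0.0008 0 0 0 -0.3 0; -0.0004 0.0008 0 0 0 -0.3 0; -0.0004 0.0008 0 0 0 -0.3 0")

```text
time_s: 7.88
ee_pos: [443.4, -173.3, 34.7]
ee_rot: [-179.4, -0.1, 81.5]
force: [-9.5, 2.6, 2.2]
gripper_width: 0.1
gripper_force: 5.0
```

Run:
```python
from h import *
status(2)
```

```text
path 10.1 t 7.9833 pos [ 443.4 -173.3   34.7] yaw 81.5 F [-9.9  2.7  1.7] push 10.3 a 0.261
```

The clamp clicked at about 12 N: the reading fell to 10.1 N and the angle jumped to 0.26. That is the tooth I want, so I back off and go over the jar.

Emit:
send_rows(targets="0 -0.012 0 0 0 0 0; 0 -0.03 0 0 0 0 0; 0 -0.03 -0.04 0 0 0 0; 0 -0.03 -0.08 0 0 0 30; 0 -0.03 -0.12 0 0 0 60; 0 -0.03 -0.16 0 0 0 60; 0.03 -0.01 -0.18 0 0 0 60; 0.06 0.01 -0.18 0 0 0 60; 0.09 0.03 -0.18 0 0 0 60; 0.12 0.05 -0.18 0 0 0 60; 0.155 0.07 -0.18 0 0 0 60; 0.188 0.09 -0.18 0 0 0 60")

```text
time_s: 8.98
ee_pos: [567.3, -0.8, 216.5]
ee_rot: [179.8, -0.0, 81.5]
force: [-0.0, -0.6, 0.2]
gripper_width: 54.1
gripper_force: 0.0
```

Emit:
send_rows(targets="0 0 0 0 0 0 60; 0 0 0 0 0 0 60")

```text
time_s: 9.15
ee_pos: [566.7, -1.1, 215.6]
ee_rot: [179.9, 0.0, 81.7]
force: [-0.8, 0.2, -0.4]
gripper_width: 54.7
gripper_force: 0.0
```

Run:
```python
from h import *
import pickle
f=grab('wrist','w3.png');pickle.dump(f,open('w3.pkl','wb'));s=env.state(); print(s['ee_pos'],s['ee_rot'],s['force'],s['gripper_width'],s['time_s'])
im=f['image']; hsv=cv2.cvtColor(im,cv2.COLOR_BGR2HSV)
```

```text
[565.63498357  -2.1524669  215.70492886] [1.79948139e+02 3.37456321e-02 8.15573876e+01] [ 0.17846349 -1.396739    0.39444998] 55.22562514987043 9.2
```

View pics/w3.png

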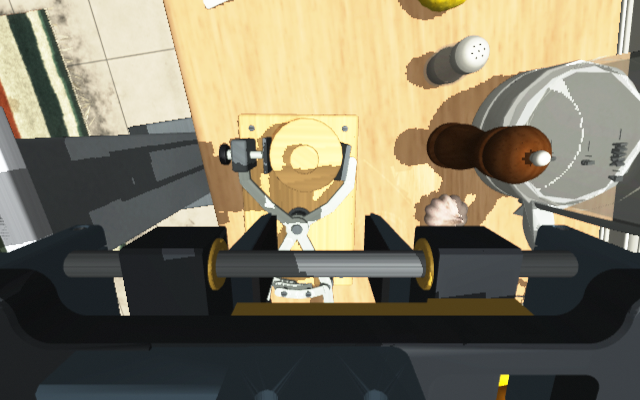

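The jar sits between both pads. The disc spans columns 270–343 and rows 118–192; the knob top is at about (305,158).

Run:
```python
from h import *
import pickle
f=pickle.load(open('w3.pkl','rb')); im=f['image']
K=ray(f,(305,158),144);D=ray(f,(306.5,155),114)
print(K,D)
g=cv2.cvtColor(im,cv2.COLOR_BGR2GRAY)
c=cv2.HoughCircles(g,cv2.HOUGH_GRADIENT,1,30,param1=100,param2=18,minRadius=32,maxRadius=42); print([list(x) for x in c[0] if 280<x[0]<330 and 130<x[1]<180])
print('wristknob clamp',R2(-YAW)@(D[:2]-PV))
s=grab('side')
for p in ((K[0],K[1],144),): print(proj(s,p))
c=s['image'][170:230,290:350];cv2.imwrite('pics/k.png',cv2.resize(c,None,fx=8,fy=8,interpolation=cv2.INTER_CUBIC))
cmd=[566.5,-1.5,214.9,81.45]
print(rel(cmd,[K[0],K[1],160,81.45]))
```

```text
[560.79134372  44.67291594 144.        ] [560.67628947  44.38265089 114.        ]
[[np.float32(301.5), np.float32(154.5), np.float32(40.3)]]
wristknob clamp [15.81395414 94.00121494]
[315.38762111 195.20176008]
[ 0.0448 -0.0125  0.0549  0.      0.      0.    ]
```

Run:
```python
from h import *
s=grab('side'); c=s['image'][180:220,295:340]
w=grab('wrist')
a=cv2.resize(c,None,fx=10,fy=10,interpolation=cv2.INTER_NEAREST)
b=cv2.resize(w['image'][105:205,250:360],None,fx=4,fy=4,interpolation=cv2.INTER_NEAREST)
a=cv2.copyMakeBorder(a,0,400-a.shape[0],0,10,0) if a.shape[0]<400 else a
cv2.imwrite('pics/ab.png',cv2.resize(np.hstack([a[:400,:350],b[:400]]),None,fx=1,fy=1))
print(a.shape,b.shape)
for z in(140,144,148): print(ray(s,(316.2,196.6),z))
```

```text
(400, 450, 3) (400, 440, 3)
[562.68552415  43.36685409 140.        ]
[561.18328803  36.92165545 144.        ]
[559.68105191  30.47645682 148.        ]
```

View pics/ab.png

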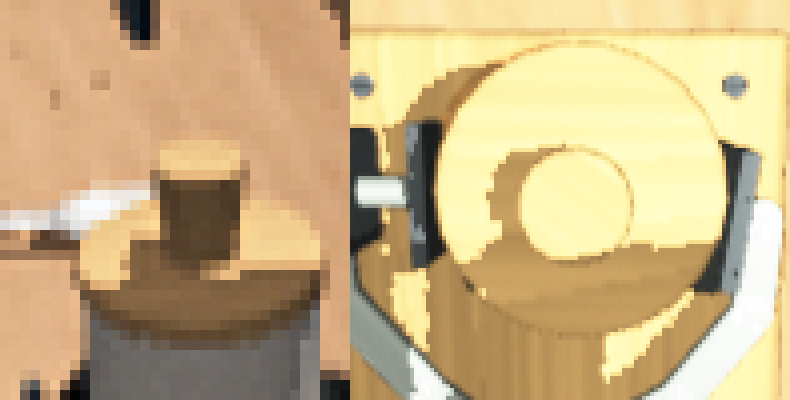

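The crops put the knob top at side (315.0,195.5) and wrist (306.2,155.6), and the disc centre at wrist (307.5,151.5).

Run:
```python
from h import *
w=grab('wrist');s=grab('side');st=env.state();print(st['ee_pos'],w['eye'],w['attitude'])
print(ray(w,(306.2,155.6),144),ray(w,(307.5,151.5),114))
# two view least squares
from scipy.optimize import least_squares
r=least_squares(lambda P:np.r_[proj(w,P)-(306.2,155.6),proj(s,P)-(315.0,195.5)],[560,44,144]);print(r.x,r.fun)
print('tcp-axis proj: tool TCP in wrist',proj(w,st['ee_pos']))
print(rel([566,-2,214.9,81.45],[r.x[0],r.x[1],160,81.45]))
```

```text
[564.50163954  -3.43223294 216.28588414] [574.90454834  65.36774563 387.04568249] [-14.22296618  -0.07327082  -8.62182229]
[559.99312967  44.14858509 144.        ] [559.97870386  45.1196924  114.        ]
[559.92938006  44.11313085 143.50223929] [-0.04052677 -0.00350971  0.13223422  0.00308465]
tcp-axis proj: tool TCP in wrist [320.05163476 240.09278468]
[ 0.0447 -0.0129  0.0549  0.      0.      0.    ]
```

Emit:
send_rows(targets="0.02 -0.006 0 0 0 0 60; 0.045 -0.0125 0.02 0 0 0 60; 0.045 -0.0125 0.055 0 0 0 60; 0.045 -0.0125 0.055 0 0 0 60; 0.045 -0.0125 0.055 0 0 0 60")

```text
time_s: 9.87
ee_pos: [558.0, 43.3, 160.1]
ee_rot: [-179.8, 0.1, 81.4]
force: [0.5, -0.5, 0.7]
gripper_width: 54.5
gripper_force: 0.0
```

Run:
```python
from h import *
P=[]
for i in range(4): w=grab('wrist'); s=env.state(); P.append(s['ee_pos'])
print(np.round(P,1),s['ee_rot'],s['qvel'].round(2)); p=np.mean(P,0)
print(rel([*p,81.45],[560,44,116.5,81.45]))
```

```text
[[559.4  43.2 161.7]
 [560.2  43.2 162.6]
 [560.6  43.3 163. ]
 [560.6  43.3 163. ]] [ 1.79784850e+02 -3.78220645e-02  8.13887360e+01] [ 0.02  0.15  0.31  0.12 -0.13 -0.01]
[ 0.0007 -0.0003  0.0461  0.      0.      0.    ]
```

Emit:
send_rows(targets="0 0 0.02 0 0 0 60; 0 0 0.038 0 0 0 60; 0 0 0.0445 0 0 0 60; 0 0 0.0445 0 0 0 60; 0 0 0.0445 0 0 0 0; 0 0 0.0445 0 0 0 0; 0 0 0.0445 0 0 0 0; 0 0 0.0445 0 0 0 0; 0 0 0.0445 0 0 0 0; 0 0 0.0445 0 0 0 0; 0 0 0.0445 0 0 0 0", grip_force=40)

```text
time_s: 10.98
ee_pos: [559.5, 44.1, 117.1]
ee_rot: [180.0, -0.0, 81.5]
force: [-1.5, -0.5, 3.9]
gripper_width: 23.0
gripper_force: 40.0
```

Run:
```python
from h import *
P=[]
for i in range(3): grab('side'); s=env.state(); P.append(np.r_[s['ee_pos'],s['force'],s['gripper_width'],s['gripper_force']])
print(np.round(P,1),s['time_s'])
```

```text
[[ 5.594e+02  4.410e+01  1.171e+02 -1.200e+00  1.000e+00  3.000e+00
   2.310e+01  4.000e+01]
 [ 5.595e+02  4.410e+01  1.171e+02 -1.300e+00  1.000e-01  5.000e+00
   2.320e+01  4.000e+01]
 [ 5.595e+02  4.410e+01  1.171e+02 -1.200e+00  4.000e-01  5.300e+00
   2.310e+01  4.000e+01]] 11.1333
```

Emit:
send_rows(targets="0 0 -0.002 0 0 0 0; 0 0 -0.004 0 0 0 0; 0 0 -0.006 0 0 0 0; 0 0 -0.008 0 0 0 0; 0 0 -0.01 0 0 0 0; 0 0 -0.012 0 0 0 0; 0 0 -0.014 0 0 0 0; 0 0 -0.016 0 0 0 0; 0 0 -0.018 0 0 0 0; 0 0 -0.02 0 0 0 0; 0 0 -0.022 0 0 0 0; 0 0 -0.024 0 0 0 0")

```text
time_s: 12.13
ee_pos: [559.3, 44.0, 140.8]
ee_rot: [180.0, -0.0, 81.5]
force: [0.4, -0.1, -1.3]
gripper_width: 22.9
gripper_force: 40.0
```

Emit:
send_rows(targets="0 0 -0.005 0 0 0 0; 0 0 -0.01 0 0 0 0; 0 0 -0.02 0 0 0 0; 0 0 -0.035 0 0 0 0; 0 0 -0.05 0 0 0 0; 0 0 -0.05 0 0 0 0")

```text
time_s: 12.63
ee_pos: [561.4, 44.2, 194.3]
ee_rot: [179.6, -0.1, 81.4]
force: [0.6, 0.3, -0.0]
gripper_width: 23.3
gripper_force: 40.0
```

Run:
```python
from h import *
import pickle
f=grab('side');pickle.dump(f,open('s5.pkl','wb'));s=env.state();print(s['ee_pos'],s['force'],s['gripper_width'],s['time_s'])
im=f['image'];hsv=cv2.cvtColor(im,cv2.COLOR_BGR2HSV)
m=((hsv[...,1]<40)&(hsv[...,2]>170)).astype(np.uint8);m[:300]=0;m[:,:280]=0;m[:,390:]=0
m=cv2.morphologyEx(m,cv2.MORPH_CLOSE,np.ones((7,7)))
c=max(cv2.findContours(m,0,1)[0],key=cv2.contourArea)
for z in(14,18):
    W=np.array([ray(f,p,z)[:2] for p in c[:,0].astype(float)],np.float32);print(z,cv2.minEnclosingCircle(W),cv2.fitEllipse(W))
b=cv2.resize(im[120:380,220:400],None,fx=2.2,fy=2.2,interpolation=cv2.INTER_CUBIC);cv2.imwrite('pics/s5.png',b)
```

```text
[560.48771208  44.08659132 192.58334642] [-0.3181935   0.99637771 -0.51613804] 23.221891796791486 12.6833
14 ((495.6537170410156, -351.3652038574219), 110.32522583007812) ((503.0146789550781, -358.596923828125), (182.74075317382812, 205.19595336914062), 24.372692108154297)
18 ((494.6864318847656, -355.01373291015625), 109.80907440185547) ((502.01300048828125, -362.2116394042969), (181.88580322265625, 204.2359161376953), 24.372699737548828)
```

View pics/s5.png

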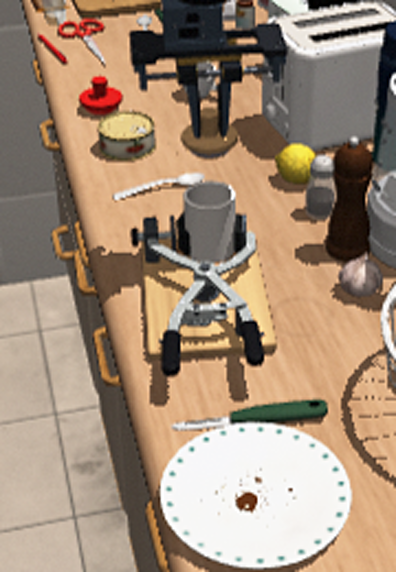

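The lid is off, the jar is still held, and the plate is clear of the peeler. The plate's extremes in the full side frame are columns 293–379.5 and rows 312–378. I'll compute its centre and the clearances.

Run:
```python
from h import *
import pickle
from scipy.optimize import least_squares
f=pickle.load(open('s5.pkl','rb'));g=pickle.load(open('w1.pkl','rb'))
P=[ray(f,p,18)[:2] for p in ((292.7,344),(379.5,345),(336,312.3),(336,377.7))]
print(np.round(P,1)); print(least_squares(lambda c:[np.linalg.norm(p-c)-94.5 for p in P],[503,-363]))if 0 else print(least_squares(lambda c:[np.linalg.norm(p-c)-94.5 for p in P],[503,-363]).x)
print('basket',ray(g,(508,225),70),ray(f,(395,270),70),'mug',ray(f,(432,350),90),ray(f,(432,395),0),'cam wrist plate top',ray(g,(345,208),18))
```

```text
[[ 412.5 -348. ]
 [ 593.6 -398.4]
 [ 529.6 -278.3]
 [ 479.4 -458.2]]
[ 504.48427847 -368.20318365]
basket [ 692.87465356 -303.39356171   70.        ] [ 691.61085254 -227.5854063    70.        ] mug [ 662.52988056 -498.52172441   90.        ] [ 6.56803874e+02 -5.32751331e+02 -1.13686838e-13] cam wrist plate top [ 511.7277764  -270.39609472   18.        ]
```

Emit:
send_rows(targets="-0.03 0 -0.005 0 0 0 0; -0.065 0 -0.005 0 0 0 0; -0.1 0 -0.005 0 0 0 0; -0.135 0.001 -0.005 0 0 0 0; -0.17 0.002 -0.005 0 0 0 0; -0.205 0.002 -0.005 0 0 0 0; -0.24 0.003 -0.005 0 0 0 0; -0.275 0.003 -0.005 0 0 0 0; -0.31 0.004 -0.005 0 0 0 0; -0.34 0.004 -0.005 0 0 0 0; -0.36 0.004 -0.005 0 0 0 0; -0.36 0.004 -0.005 0 0 0 0")

```text
time_s: 13.68
ee_pos: [508.5, -316.4, 194.3]
ee_rot: [-179.9, 0.1, 81.2]
force: [0.4, -0.4, -1.0]
gripper_width: 22.7
gripper_force: 40.0
```

Run:
```python
from h import *
f=grab('wrist');s=env.state();print(s['ee_pos'],s['ee_rot'],s['force'],s['gripper_width'],s['time_s'],f['eye'])
```

```text
[ 508.7961969  -314.08692707  194.30217792] [-1.79912370e+02 -4.06115237e-02  8.12689651e+01] [ 0.38720335  0.05156228 -1.11679002] 23.36175056776518 13.7333 [ 519.39408228 -247.48872596  365.07512296]
```

Emit:
send_rows(targets="-0.03 0.0035 0.01 0 0 0 0; -0.053 0.0035 0.03 0 0 0 0; -0.053 0.0035 0.06 0 0 0 0; -0.053 0.0035 0.09 0 0 0 0; -0.053 0.0035 0.115 0 0 0 0; -0.053 0.0035 0.135 0 0 0 0; -0.053 0.0035 0.148 0 0 0 0; -0.053 0.0035 0.153 0 0 0 0; -0.053 0.0035 0.153 0 0 0 0; -0.053 0.0035 0.153 0 0 0 0")

```text
time_s: 14.57
ee_pos: [505.8, -365.0, 42.9]
ee_rot: [180.0, 0.0, 81.5]
force: [-0.2, -0.4, -0.0]
gripper_width: 23.0
gripper_force: 40.0
```

Emit:
send_rows(targets="0 0 0.002 0 0 0 0; 0 0 0.0035 0 0 0 0; 0 0 0.0045 0 0 0 0; 0 0 0.0055 0 0 0 0; 0 0 0.0055 0 0 0 0")

```text
time_s: 14.98
ee_pos: [505.2, -365.5, 37.1]
ee_rot: [180.0, 0.0, 81.4]
force: [-0.2, 0.4, -0.2]
gripper_width: 23.2
gripper_force: 40.0
```

Run:
```python
from h import *
for i in range(3):
    f=grab('wrist');s=env.state();print(s['ee_pos'],s['ee_rot'],s['force'],s['gripper_width'],s['time_s'])
```

```text
[ 505.26787974 -365.57893285   37.09459124] [1.79986451e+02 2.17751314e-03 8.14432010e+01] [-0.56356395 -0.50745784 -1.56222935] 23.20328697803928 15.0333
[ 505.31534274 -365.58757674   37.11838527] [1.79981692e+02 4.84506729e-03 8.14453519e+01] [-0.14886802 -0.16000807 -0.79404962] 23.190518292345345 15.0833
[ 505.30733397 -365.59424066   37.10538259] [1.79983825e+02 5.83179375e-03 8.14447330e+01] [-0.23925775  0.73298257 -0.55716927] 23.229444518769313 15.1333
```

Emit:
send_rows(targets="0 0 0.001 0 0 0 0; 0 0 0.002 0 0 0 0; 0 0 0.003 0 0 0 0; 0 0 0.003 0 0 0 0; 0 0 0.003 0 0 0 0")

```text
time_s: 15.55
ee_pos: [505.4, -365.6, 35.3]
ee_rot: [180.0, 0.0, 81.5]
force: [-1.5, 1.4, 6.6]
gripper_width: 23.0
gripper_force: 40.0
```

Run:
```python
from h import *
for i in range(3):
    f=grab('wrist');s=env.state();print(s['ee_pos'],s['force'],s['time_s'])
```

```text
[ 505.4116245  -365.63690694   35.28048607] [-1.12409923  1.48022339  6.64247267] 15.6
[ 505.40647892 -365.65120334   35.2981581 ] [-1.50640096  1.14387004  7.76517767] 15.65
[ 505.38415534 -365.65310552   35.27916452] [-2.08444523  0.6092415   6.31226393] 15.7
```

The lid stands on the plate with about 6.6 N of contact force. I release and lift.

Emit:
send_rows(targets="0 0 -0.001 0 0 0 0; 0 0 -0.001 0 0 0 20; 0 0 -0.001 0 0 0 35; 0 0 -0.001 0 0 0 50; 0 0 -0.001 0 0 0 60; 0 0 -0.001 0 0 0 60; 0 0 -0.02 0 0 0 60; 0 0 -0.05 0 0 0 60; 0 0 -0.085 0 0 0 60; 0 0 -0.12 0 0 0 60; 0 0 -0.15 0 0 0 60; 0 0 -0.15 0 0 0 60", grip_force=30)

```text
time_s: 16.7
ee_pos: [508.2, -367.7, 191.2]
ee_rot: [179.3, 0.4, 81.4]
force: [1.1, -0.8, 0.2]
gripper_width: 54.7
gripper_force: 0.0
```

Run:
```python
from h import *
import pickle
f=grab('side','s6.png');pickle.dump(f,open('s6.pkl','wb'));s=env.state();print(s['ee_pos'],s['force'],s['gripper_width'],s['time_s'])
# expected lid: wood-coloured blob near proj
im=f['image'];print('pred disc, knob',proj(f,(505.4,-365.6,32)),proj(f,(505.4,-365.6,62)))
hsv=cv2.cvtColor(im,cv2.COLOR_BGR2HSV)
m=((hsv[...,1]>60)&(hsv[...,0]<30)).astype(np.uint8);m[:305]=0;m[378:]=0;m[:,:293]=0;m[:,379:]=0
n,l,st,c=cv2.connectedComponentsWithStats(m)
print([(list(st[i]),c[i].round(1)) for i in range(1,n) if st[i,4]>60])
x0,y0=300,300
for r in range(312,362,2): print(r,''.join('#' if m[r,x] else '.' for x in range(300,376)))
```

```text
[ 506.98575164 -366.78030487  187.96329333] [-0.1232875   0.03427939 -0.8359459 ] 54.71720292376159 16.75
pred disc, knob [336.08934052 337.15637933] [336.13753585 327.15497922]
[([np.int32(293), np.int32(305), np.int32(41), np.int32(33), np.int32(413)], array([303.9, 313.7])), ([np.int32(346), np.int32(305), np.int32(33), np.int32(32), np.int32(393)], array([369.2, 315.9])), ([np.int32(320), np.int32(324), np.int32(33), np.int32(29), np.int32(675)], array([335.5, 339. ])), ([np.int32(293), np.int32(350), np.int32(32), np.int32(28), np.int32(297)], array([301.6, 370. ])), ([np.int32(349), np.int32(355), np.int32(30), np.int32(23), np.int32(246)], array([370. , 370.9]))]
312 ..............................................##############################
314 ................##....................................######################
316 #############.............................................##################
318 #########.....................................................##############
320 ######...........................................................###########
322 ###.........
[... 903 characters left out ...]
###########################.........................
346 ......................############################..........................
348 ........................########################............................
350 ...........................###################..............................
352 .................................#######....................................
354 ............................................................................
356 ............................................................................
358 ............................................................................
360 ...........................................................................#
```

The blob shows the lid standing centred on the plate, at side (335.5,339) against (336,337) predicted. Now the handle.

```bash
python3 - <<'E'
from h import *
def press(a,z,off=4): p=grip(a)-nrm(a)*off; return np.array([*p,z,90+np.degrees(YAW+a-0.3)])
P=[]
for i in range(3): grab('wrist'); s=env.state(); P.append(s['ee_pos'])
print(np.round(P,1))
print(press(.24,75),rel([*np.mean(P,0),81.45],press(.24,75)))
g=grab('side');
E
cat >> h.py <<'E'
def press(a,z,off=4): p=grip(a)-nrm(a)*off; return np.array([*p,z,90+np.degrees(YAW+a-0.3)])
E
```

```text
[[ 505.7 -365.9  185.3]
 [ 504.9 -365.2  183.5]
 [ 504.5 -365.   182.5]]
[ 460.10665389 -174.31504759   75.           78.16225323] [ 0.1822 -0.0728  0.1088  0.      0.      3.2877]
```

Emit:
send_rows(targets="0.035 -0.014 0 0 0 1 40; 0.07 -0.028 0 0 0 2 0; 0.105 -0.042 0 0 0 3.3 0; 0.14 -0.056 0 0 0 3.3 0; 0.17 -0.068 0.01 0 0 3.3 0; 0.182 -0.073 0.03 0 0 3.3 0; 0.182 -0.073 0.06 0 0 3.3 0; 0.182 -0.073 0.085 0 0 3.3 0; 0.182 -0.073 0.105 0 0 3.3 0; 0.182 -0.073 0.109 0 0 3.3 0; 0.182 -0.073 0.109 0 0 3.3 0; 0.182 -0.073 0.109 0 0 3.3 0", grip_force=30)

```text
time_s: 17.95
ee_pos: [460.3, -174.8, 75.0]
ee_rot: [-180.0, -0.0, 78.1]
force: [-0.1, 0.6, 0.4]
gripper_width: 0.6
gripper_force: 0.0
```

Run:
```python
from h import *
P=[]
for i in range(3): grab('wrist'); s=env.state(); P.append(s['ee_pos'])
print(np.round(P,1),s['ee_rot'],s['force'],s['gripper_width'],s['time_s'])
p=P[-1]
print(press(.24,75),rel([*np.mean(P,0),78.15],press(.24,75)))
# grip position in side view, black blob pair below pivot
f=grab('side'); 
for a in (.22,.24,.26): print(a,proj(f,[*grip(a),51.5]))
c0=press(.24,44)
for a in (.2,.16,.12,.08,.04,0,-.04): print(a,rel(c0,press(a,44)))
```

```text
[[ 460.8 -175.1   75.6]
 [ 461.  -175.1   76. ]
 [ 461.  -175.1   76.1]] [1.79860386e+02 2.20999069e-02 7.81360702e+01] [0.31820161 0.18918878 0.20989967] 0.5890595557158557 18.1
[ 460.10665389 -174.31504759   75.           78.16225323] [ 0.0006 -0.001   0.0009  0.      0.     -0.0123]
0.22 [297.56919166 277.85696432]
0.24 [298.71578474 278.03490026]
0.26 [299.86987124 278.19782154]
0.2 [ 1.8000e-03 -5.6000e-03 -0.0000e+00  0.0000e+00  0.0000e+00  2.2918e+00]
0.16 [ 3.9000e-03 -1.1000e-02 -0.0000e+00  0.0000e+00  0.0000e+00  4.5837e+00]
0.12 [ 6.2000e-03 -1.6400e-02 -0.0000e+00  0.0000e+00  0.0000e+00  6.8755e+00]
0.08 [ 8.7000e-03 -2.1700e-02 -0.0000e+00  0.0000e+00  0.0000e+00  9.1673e+00]
0.04 [ 1.14000e-02 -2.69000e-02 -0.00000e+00  0.00000e+00  0.00000e+00
  1.14592e+01]
0 [ 0.0143 -0.032  -0.      0.      0.     13.751 ]
-0.04 [ 0.0174 -0.037  -0.      0.      0.     16.0428]
```

Emit:
send_rows(targets="0 -0.001 0.01 0 0 0 0; 0 -0.001 0.02 0 0 0 0; 0 -0.001 0.025 0 0 0 0; 0 -0.001 0.0275 0 0 0 0; 0 -0.001 0.0275 0 0 0 0; 0 -0.001 0.0275 0 0 0 0")

```text
time_s: 18.65
ee_pos: [458.9, -174.4, 48.3]
ee_rot: [-180.0, -0.0, 78.2]
force: [-2.2, 0.5, 4.3]
gripper_width: 0.6
gripper_force: 2.3
```

Run:
```python
from h import *
for i in range(2): grab('wrist'); s=env.state();print(s['ee_pos'],s['force'],s['time_s'])
```

```text
[ 458.87950713 -174.45036214   48.28386918] [-2.28178143  1.07738134  4.96649859] 18.7
[ 458.8652628  -174.45170641   48.21241172] [-2.82129565 -0.03108436  5.20428353] 18.75
```

Emit:
send_rows(targets="0 0 0.003 0 0 0 0; 0 0 0.006 0 0 0 0; 0.0018 -0.0056 0.006 0 0 2.3 0; 0.0039 -0.011 0.006 0 0 4.6 0; 0.0062 -0.0164 0.006 0 0 6.9 0; 0.0087 -0.0217 0.006 0 0 9.2 0; 0.0114 -0.0269 0.006 0 0 11.5 0; 0.0143 -0.032 0.006 0 0 13.75 0; 0.0158 -0.0345 0.006 0 0 14.9 0; 0.0158 -0.0345 0.006 0 0 14.9 0; 0.0158 -0.0345 0.006 0 0 14.9 0")

```text
time_s: 19.67
ee_pos: [433.2, -154.1, 43.8]
ee_rot: [179.3, -0.0, 63.3]
force: [2.4, -3.2, 8.4]
gripper_width: 0.5
gripper_force: 4.2
```

Run:
```python
from h import *
for i in range(2): f=grab('wrist'); s=env.state();print(s['ee_pos'],s['ee_rot'],s['force'],s['time_s'])
f=grab('side'); print([ (a,proj(f,[*grip(a),45]).round(1)) for a in (0,.12,.24)])
g=f['image'][240:300,260:330].max(2)
for r in range(0,60,2): print(240+r,''.join('#' if v<60 else '.' for v in g[r]))
```

```text
[ 433.17802146 -154.07263993   43.81746158] [ 1.79348051e+02 -3.30028202e-02  6.32526414e+01] [ 2.20998257 -3.06498839  7.95010717] 19.7167
[ 433.16705893 -154.07760199   43.76755949] [ 1.79353746e+02 -3.23883917e-02  6.32523575e+01] [ 2.55071163 -2.7625337   8.30882947] 19.7667
[(0, array([285.7, 277. ])), (0.12, array([292.1, 278.8])), (0.24, array([298.8, 280.1]))]
240 ##################...######..######............###########.##.........
242 ###################################......##...##############..........
244 ####################################.........##############...........
246 ...........###########################################..###...........
248 ............................######################..######............
250 .........#####################..............##############............
252 .....############.###############...........##############............
254 ######.#########...#########....................#########.............
256 ........########.###########..#............##....#######..............
258 .....#...###################.##.........##########
[... 820 characters left out ...]
.........................
282 ...........#.........########.........................................
284 ....#..............#########..........................................
286 ............#......########...........................................
288 ...................#######............................................
290 .....................####.............................................
292 ......................................................................
294 ......................................................................
296 ......................................................................
298 ......................................................................
```

The handle is at its open stop: the finger is still pressing it, and the stop resists further drag. I lift off.

Emit:
send_rows(targets="-0.0005 0.001 0 0 0 0 0; -0.0005 0.001 -0.005 0 0 0 0; -0.0005 0.001 -0.01 0 0 0 0; -0.0005 0.001 -0.02 0 0 0 0; -0.0005 0.001 -0.05 0 0 0 0; 0 -0.02 -0.09 0 0 0 0; -0.03 -0.02 -0.13 0 0 0 0; -0.07 0 -0.17 0 0 0 0; -0.07 0 -0.17 0 0 0 0; -0.07 0 -0.17 0 0 0 0")

```text
time_s: 20.65
ee_pos: [399.5, -218.7, 216.2]
ee_rot: [179.3, 0.1, 63.1]
force: [0.4, -0.2, 0.7]
gripper_width: 0.2
gripper_force: 0.0
```

Run:
```python
from h import *
grab('side');f=grab('wrist'); s=env.state();print(s['ee_pos'],s['ee_rot'],s['force'],s['time_s'])
for a in (0,.04,.12,.24): print(a,proj(f,[*grip(a),51.5]).round(1),end=' ')
m=(f['image'].max(2)<70).astype(np.uint8); c=proj(f,[*grip(0),51.5]).astype(int)
x0,x1,y0,y1=max(c[0]-60,0),c[0]+90,max(c[1]-50,0),c[1]+50
q=np.zeros_like(m);q[y0:y1,x0:x1]=m[y0:y1,x0:x1]
for k in cv2.findContours(q,0,1)[0]:
    if cv2.contourArea(k)>250: print(cv2.minAreaRect(k),cv2.minAreaRect(np.array([ray(f,p,51.5)[:2] for p in k[:,0].astype(float)],np.float32)))
print('grip0',grip(0))
s=grab('side'); print('jar rim pred',proj(s,(560,44,104)))
g=s['image'][190:262,285:350]
hsv=cv2.cvtColor(g,cv2.COLOR_BGR2HSV)
for r in range(0,72,2): print(190+r,''.join('#' if v[2]<60 else ('w' if v[1]<45 else '.') for v in hsv[r]))
```

```text
[ 397.00054981 -214.68324363  211.67761194] [ 1.79947001e+02 -2.47954085e-02  6.31514158e+01] [-0.08525684  0.01455438 -1.03000557] 20.75
0 [324.5 125.7] 0.04 [329.5 127. ] 0.12 [339.7 128.8] 0.24 [355.1 129.9] ((324.47833251953125, 124.43921661376953), (61.17093276977539, 17.914636611938477), 88.83085632324219) ((435.4119873046875, -154.88465881347656), (66.28466033935547, 19.71710205078125), 64.0581283569336)
grip0 [ 435.32535621 -155.45066537]
jar rim pred [315.42387892 207.74439507]
190 ######################ww###......................................
192 .........#################w......................................
194 .........#################.......................................
196 wwwwwwww#################........................................
198 ###################w####.........................................
200 ##############w#########wwww.....................................
202 ########################wwwwwww.www..............................
204 ..www.#################wwwwwwwwwwwwwwwww.........................
206 .......###############wwwwwwwwwwwwwwwwwww...
[... 1211 characters left out ...]

242 ......................wwwww#w#wwwwwwwwwwwww......................
244 .......................wwwwwwwwwwwwww............................
246 .......................wwwwwwwwwwwww.............................
248 .....................wwwwwwwwwwwwwwwww...........................
250 ..................wwwwwwww######wwwwwwww.........................
252 ...............wwwwwwwww#########wwwwwwwww.......................
254 .............wwwwwwww..#########w.....wwwwww.....................
256 ...........wwwwww.........####w........wwwwwww...................
258 .........wwwwww.....wwwwwwwwwwwwwww..wwwwwwwwww..................
260 ......wwwwwwww......wwwwwwwwwwwwwwwwww....wwwwww.................
```

The grip is measured at its open position, and the jar stands upright with the moving jaw clear of it. I hand in.

```bash
python3 -c "
from h import *
print(env.job_done())"
```

```text
the job is handed in; nothing more can be done
None
```

The job is handed in at about 21 s: the jar was clamped with a last push of about 12 N, the lid stands knob up on the plate, the handle is fully open, and the open jar stands where the clamp left it; no verdict came back.

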